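# Click the upper tier onto the shop's display stand

## Task

Pick up the loose oak tier by its collar, slide the collar onto the rod of the display stand with the long sides of the two boards in line, and press it down gently past the sprung ball until the ball clicks into the collar's groove, then stop there and let go. The tier must hang level on that click, pressed no further and not forced, and the cups on the base and everything else on the counter are to be left alone.

Things in the scene. Friction and masses are not known exactly. Their poses are not given: they have to be found in the camera images.
- tier: Loose upper tier lying flat on the counter: oak board 200 x 140 x 12 mm, in its middle an upright square aluminium collar 32 x 32 mm outside, 45 mm tall (z 12 to 57 mm), faces parallel to the board's edges, open right through. Mass 0.24 to 0.38 kg. Origin: centre of the board's underside; x along the 200 mm side, z up.
- collar_groove (a point): On the collar's axis, middle of its inner groove, 41.5 mm above the tier's underside. The bore is octagonal, 18 mm across flats, at z 12 to 36 mm and 47 to 57 mm; between them is the groove, 24 mm wide (z 36 to 47). The hole in the board below is 30 mm wide.
- stand: Stand, fixed on the counter: oak base board 240 x 160 x 12 mm with an upright round steel rod, 16 mm thick, in its middle. One sprung catch ball (12 mm steel ball) stands 4.5 mm out of the rod on its +x side. Origin: centre of the base's underside; x along the 240 mm side, z up along the rod.
- rod_top (a point): Centre of the rod's top end, 162.5 mm above the stand's underside. The top 8 mm taper to 6 mm. The ball's centre is 17 to 45 mm below this point: it differs each time and is not measured; feel for it.
- ball (a joint): Travel of the ball into the rod, m: 0 fully out, 0.0025 to 0.0035 under the narrow bore. The lower rim meets the ball with the groove 30 to 34 mm above it; passing takes 2 to 12 N beyond its weight, then 24 mm with little drag (-2 to 5 N), then the ball snaps into the groove (click: a 3 to 9 N pull down, then none). The click carries the tier. Pressing hard again drives it past, onto the cups.
- cup_a: White espresso cup, 56 mm across, 45 mm tall, standing on the stand's base on its +x side. Origin: underside centre. Bystander.
- cup_b: White espresso cup like the other, on the base's -x side. Bystander.
- bowl: Wooden bowl, 100 mm across, 50 mm tall, origin underside centre. Bystander.
- jar: Glass jar with steel lid, 72 mm across, 100 mm tall, origin underside centre. Bystander.
- mill: Dark wooden pepper mill, 44 mm across, 90 mm tall, origin underside centre. Bystander.
- potlid: Round wooden pot lid with a knob, 90 mm across, 43 mm tall, origin underside centre. Bystander.
- mug: Blue mug, 80 mm across, 85 mm tall, origin underside centre. Bystander.
- carton: Cardboard box 90 x 70 x 60 mm, origin underside centre. Bystander.
Mind the look-alikes: they are no part of the job. What is shaped like the tier but orange is not meant.

How it is judged:
On the way:
1. the tier's collar is threaded on the rod, above the catch (horizontal distance between collar_groove and rod_top below 0.008 m and z of collar_groove in the frame of stand below 0.178 m and angle between tier's own z axis and vertical below 0.15 rad), for 0.1 s.
At the end, for the whole second after the job is handed in: Ball within 1.3 mm of fully out in the collar's groove, groove 115 to 148 mm above the stand's underside and within 6 mm of the rod's axis; tier level within 0.1 rad, its long side within 0.2 rad of the base's, at rest (under 0.02 m/s) and let go (value of joint ball below 0.0013 m and z of collar_groove in the frame of stand between 0.115 and 0.148 m and horizontal distance between collar_groove and rod_top below 0.006 m and angle between tier's own z axis and vertical below 0.1 rad and angle between the x axis of tier and the x axis of stand, either way round below 0.2 rad and linear speed of tier below 0.02 m/s and contact force between tier and the arm below 0.1 N and contact force between tier and the fingers below 0.1 N); the robot touches nothing.
It fails at once if the tier is forced: more than 40 N of contact force, all contacts added, between tier and stand (contact force between tier and stand above 40 N).
It fails at once if a bystander is moved more than 25 mm (distance of any of cup_a, cup_b, bowl, jar, mill, potlid, mug, carton from where it was at the start of the episode above 0.025 m).
It fails at once if a bystander is tipped over (angle between any of cup_a, cup_b, bowl, jar, mill, potlid, mug, carton's own z axis and vertical above 0.5 rad).
It fails at once if the tier falls on or presses the cups (contact force between tier and cup_a above 1 N or contact force between tier and cup_b above 1 N).
It also fails if it takes over 66 s, if anything falls off the work surface, if the arm or the gripper's body presses on something with over 40 N, if the wrist force passes 120 N, or if a joint passes its speed limit or range.

## Robot

A 6-joint arm with a two-finger parallel gripper is mounted at the origin on the work surface. World frame = base frame: x ahead of the robot, y to its left, z up, the work surface at z = 0. Lengths are in m, angles in rad, forces in N, time in s.
With the tool pointing down it reaches from about 0.4 to 0.925 m from the base axis. Payload 3.4 kg.
Tool frame: the origin (TCP) lies on the centre line of the jaws, within the pads' length; the fingertips stand 22 mm ahead of it and the grasp point (between the pads) lies 3 mm ahead of it; z points along the fingers, y is the line along which they close (so a half turn about z gives the same grasp; the last joint's range is limited). The gripper opens to 85 mm and grips with 20 to 120 N. Pads are 22 mm wide; open, the fingers measure 114 mm over their backs; the gripper's body (76 mm by 85 mm) begins 54 mm behind the grasp point. The pads swing forward as they close: fully open they stand 13 mm farther back than shut.
Start: joints at [-1.274, 0.307, 1.506, -0, 1.328, -0.073], TCP at [0.208, -0.536, 0.253] pointing down, gripper open.
Joint ranges: [-3.12, 3.12], [-1.05, 2.28], [0.14, 2.33], [-1.42, 4.57], [0.1, 2.73], [-2.68, 2.68]. Speed limits (rad/s): [2.57, 2.57, 3.14, 3.14, 3.14, 3.14].

## Interface

Orientations are given as a unit quaternion [w, x, y, z].
In Python, from plant import manip gives the robot as it stands.
- The arm moves only by the shell command python3 -m inch 'ROWS' [FORCE]. ROWS is JSON, a list of rows, each a list of 5 numbers: the shift along the tool's x, y, z scaled (see below), then the turn about the tool's z scaled (see below), then the gripper command: -1 is fully open, 1 is shut, values between are in proportion. In form: [[tx, ty, tz, roll, claw], ...]. A call has 1 to 10 rows; each row shifts and turns the commanded pose from where the row before left it, along the tool's axes as they then stand; what a row does not reach is not made up. The controller multiplies each number of a shift by 0.02 m and each number of a turn by 0.08 rad. A row lasts 1/8 s, in which the tool goes at most 62.5 mm and 10.7 degrees, less where a joint would pass 70% of its speed; a pose out of reach is approached as far as the arm can. A call with a number of a shift or a turn outside -1 to 1 is refused whole. A call with a gripper value outside its range is refused whole. The fingers move at their own pace and stop on an object; FORCE is the grip in N (left out, the last holds). Time passes only in rows, so rows that do not move let the fingers close. It gives the time, the measured TCP pose, the force, the opening and the grip force at its end, in the units of the state.
- manip.sense(): the state, without advancing time (a new reading comes with each control period).
- manip.get_image(name): name is "scene" or "top" or "wrist"; returns the picture (400x640x3 uint8, blue, green, red); there is no depth.
- manip.calibration(name): a dict with "vertical_fov" (degrees; the focal length in pixels is half the picture's height over the tangent of half this angle, whatever the lens; pixels are square), "cx", "cy" (the principal point, pixels), "distortion" ([k1, k2, p1, p2, k3] as OpenCV has them; the pictures are not rectified), "R" (3x3) and "t" (3): a world point X has camera coordinates R X + t; the wrist camera has in their place "mount" (4x4, takes a point from camera to tool coordinates, whose origin is the TCP and whose axes are the flange's). Camera axes: x right, y down, z forward; pixel columns grow to the right and rows downward; lengths in m; the calibration is good to about 2 mm. A picture is of the moment at which its call begins: read the wrist's pose just before it. calibration takes no time and is no camera call.
- manip.close_job(): hands the job in; it is judged then, once.
Trained networks look in the newest picture that a camera, given by its name, has taken for a name from the list of things; names that differ only in an ending like _2 or _b are one class to them, and where a whole thing is asked for, a point or a joint stands for the part that bears it (a point fixed in the world has none). Each returns a list of dicts, best first, with "p" (0 to 1); they miss things now and then, are a little off and sometimes report something else, mostly with a low value. They report only what shows in the picture. A call takes as long as a camera call. They do not tell look-alikes from the thing itself.
- manip.search_frame(camera, query): "point" ([x, y, z] in m, in world coordinates, good to about 4 mm: the middle of the surface that is visible of it).
- manip.place_of(camera, query): "point" ([x, y, z] in m, in world coordinates, good to about 4 mm: a listed point, or the origin of a listed thing).
The state is a dict: "t": time; "q": joint angles; "qvel": joint speeds; "joint_efforts": joint torques, N m; "position": TCP position; "tool_rot": TCP orientation; "wrist_force": force on the tool from outside, world axes, zero at the start; "wrist_torque": the same for the moment, N m; "width": opening from 0.0 (shut) to 1.0 (fully open); "grasp_force": force on a finger pad.
Only numpy, scipy, OpenCV 4.12 (cv2) and the standard library are available. Lean on these libraries where they do the work, as an engineer would, in place of code of your own. Each camera call takes 0.05 s, during which the arm holds its last target. There are 200 camera calls.

## Working session

There is one attempt and no reset: what is moved stays moved. The work goes in short steps, Python scripts to look and compute and a shell command to move; the robot and the scene stay as the last step left them, time stands still between calls to the robot, and variables do not carry over. Pictures are saved under pics/ and viewed, at most 10 in all, crops included, and the job is handed in when it is done.

```bash
mkdir -p pics
cat > look.py <<'E'
from plant import manip
import cv2,numpy as np,sys
E
python3 - <<'E'
from look import *
s=manip.sense();print(s)
for c in("scene","top"):
    cv2.imwrite(f"pics/{c}0.png",manip.get_image(c))
    for q in("tier","collar_groove","stand","rod_top","cup_a","jar","mill","mug","carton","bowl","potlid"):
        print(c,q,[(round(d["p"],2),np.round(d["point"],3).tolist()) for d in manip.place_of(c,q)][:4])
for c in("scene","top","wrist"):print(manip.calibration(c))
E
```

```text
{'t': 0.0, 'q': array([-1.27450613e+00,  3.07567668e-01,  1.50768569e+00, -2.09386158e-05,
        1.32840048e+00, -7.34972511e-02]), 'qvel': array([-5.48767193e-04, -2.93602970e-04,  1.58501156e-04,  6.03234269e-05,
       -1.42827620e-03, -4.20978090e-04]), 'joint_efforts': array([ 1.26630268e-03, -4.57540619e+01, -2.51912338e+01, -2.40766110e-05,
        1.32430936e-02,  4.71117929e-06]), 'position': array([ 0.20759332, -0.53550919,  0.25237941]), 'tool_rot': array([-1.02307473e-03,  9.82954808e-01,  1.83844451e-01, -1.24664698e-04]), 'wrist_force': array([ 0.66996158, -0.23799057, -0.30548199]), 'wrist_torque': array([ 0.01903216, -0.02111095, -0.02847548]), 'grasp_force': 0.0, 'width': 1.0000536012013888}
scene tier [(0.98, [0.589, -0.26, -0.0]), (0.71, [0.438, -0.03, -0.002])]
scene collar_groove [(0.97, [0.586, -0.254, 0.038]), (0.73, [0.437, -0.025, 0.044])]
scene stand [(0.57, [0.514, 0.237, -0.0])]
scene rod_top [(0.9, [0.51, 0.241, 0.166])]
scene cup_a [(0.82, [0.427, 0.233, 0.012]), (0.73, [0.58, 0.195, 0.01])]
scene jar [(0.86, [0.788, -0.183, -0.0])]
scene mill [(0.68, 
[... 1487 characters left out ...]
3, -0.99608028,  0.00328378],
       [-0.97585911, -0.08725843, -0.2002123 ],
       [ 0.19971406,  0.01449283, -0.97974704]]), 't': array([-0.00721014,  0.57936935,  1.46369762])}
{'vertical_fov': 67.67945339774359, 'cx': 314.09471065869275, 'cy': 196.977370250167, 'distortion': array([0.00621093, 0.        , 0.        , 0.        , 0.        ]), 'mount': array([[-8.12121752e-04, -9.52597974e-01, -3.04230901e-01,
         7.79303902e-02],
       [ 9.99999664e-01, -7.39995539e-04, -3.52374555e-04,
        -8.07750066e-04],
       [ 1.10541778e-04, -3.04231085e-01,  9.52598255e-01,
        -1.20284842e-01],
       [ 0.00000000e+00,  0.00000000e+00,  0.00000000e+00,
         1.00000000e+00]])}
```

View pics/top0.png

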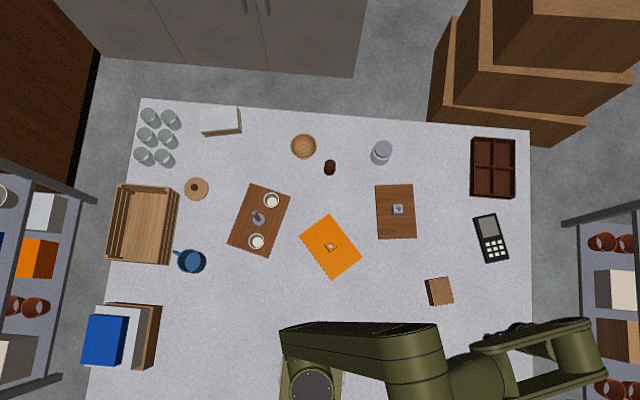

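View pics/scene0.png

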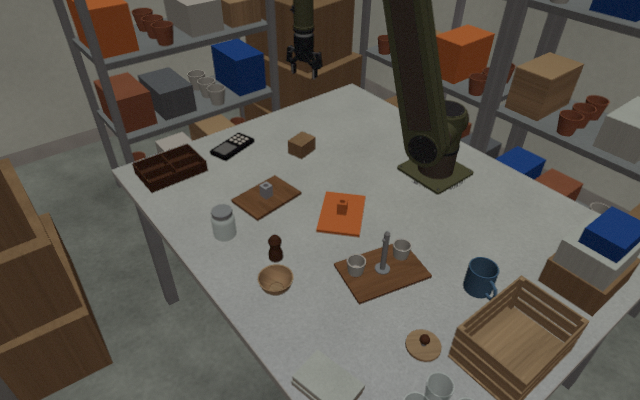

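The oak tier with an aluminium collar is at top (396,211), scene (267,195). It could be confused with the orange tier at top (331,247), the stand's base at (258,220), or the dark tray at (493,167). I choose the oak one at (396,211) by its description. Next I'll check it in a crop and measure the yaws.

```bash
cat >> look.py <<'E'
def pose(s=None):
    from scipy.spatial.transform import Rotation as Ro
    s=s or manip.sense();w,x,y,z=s["tool_rot"]
    return Ro.from_quat([x,y,z,w]).as_matrix(),np.array(s["position"])
def cam(c,s=None,shape=(400,640)):
    k=manip.calibration(c);f=shape[0]/2/np.tan(np.radians(k["vertical_fov"]/2))
    K=np.array([[f,0,k["cx"]],[0,f,k["cy"]],[0,0,1.]]);D=np.array(k["distortion"])
    if c=="wrist":
        R,p=pose(s);T=np.eye(4);T[:3,:3]=R;T[:3,3]=p;M=np.linalg.inv(T@k["mount"]);Rc,t=M[:3,:3],M[:3,3]
    else:Rc,t=np.array(k["R"]),np.array(k["t"])
    return K,D,Rc,t
def toplane(uv,C,z):
    K,D,R,t=C;n=cv2.undistortPoints(np.float64(uv).reshape(-1,1,2),K,D).reshape(-1,2)
    d=np.c_[n,np.ones(len(n))]@R;o=-R.T@t
    return (o+d*((z-o[2])/d[:,2])[:,None])[:,:2]
def proj(X,C):
    K,D,R,t=C;return cv2.projectPoints(np.float64(X).reshape(-1,1,3),cv2.Rodrigues(R)[0],t,K,D)[0].reshape(-1,2)
def board(im,C,z,near,r=0.17):
    h=cv2.cvtColor(im,cv2.COLOR_BGR2HSV);m=((h[...,1]>70)&(h[...,2]>30)).astype(np.uint8)
    m=cv2.morphologyEx(m,cv2.MORPH_CLOSE,np.ones((5,5)))
    n,l,st,ce=cv2.connectedComponentsWithStats(m)
    best=max((i for i in range(1,n) if np.linalg.norm(toplane([ce[i]],C,z)[0]-near)<0.08),key=lambda i:st[i,4],default=None)
    if best is None:return None
    c=max(cv2.findContours((l==best).astype(np.uint8),0,1)[0],key=cv2.contourArea)
    P=toplane(c.reshape(-1,2),C,z).astype(np.float32)*1000
    (cx,cy),(w,hh),a=cv2.minAreaRect(P)
    if w<hh:w,hh,a=hh,w,a+90
    return cx/1000,cy/1000,w,hh,(a+90)%180-90
E
python3 - <<'E'
from look import *
C=cam("top");im=cv2.imread("pics/top0.png")
for n in((.588,-.255),(.51,.238)):print(np.round(board(im,C,.012,np.array(n)),3))
print(proj([[.588,-.255,.057]],C),proj([[.51,.238,.1625]],C))
a=im[165:260,355:435];b=im[165:260,220:300]
cv2.imwrite("pics/crop0.png",cv2.resize(np.hstack([a,b]),None,fx=4,fy=4,interpolation=cv2.INTER_CUBIC))
E
```

```text
[  0.586  -0.256 199.272 140.399   7.141]
[ 5.09000e-01  2.37000e-01  2.37721e+02  1.58604e+02 -1.41540e+01]
[[397.51331848 207.7858147 ]] [[252.87660342 211.7917945 ]]
```

View pics/crop0.png

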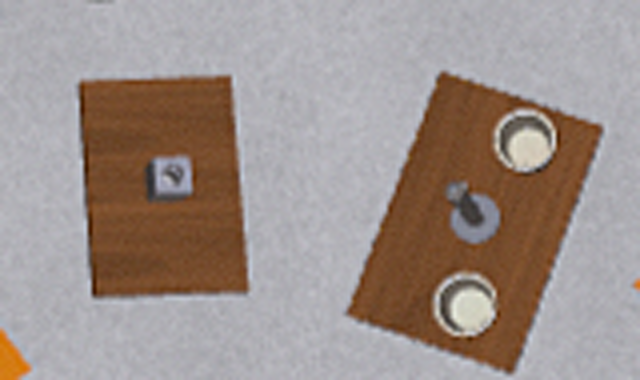

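The crop confirms the choice: on the left is the oak board with a square grey collar, and on the right the stand with its rod and two cups. The fitted board sizes match the given ones. The tier is at (0.587,-0.256) with yaw 7.1°, and the stand is at (0.509,0.238) with yaw -14.2°.

```bash
python3 -m inch '[[0,0,0,1,-1],[0,0,0,1,-1],[0,0,0,1,-1],[0,0,0,0.07,-1],[0.98,-0.55,0,0,-1],[0.98,-0.55,0,0,-1],[0.98,-0.55,0,0,-1],[0.98,-0.55,0,0,-1],[0.98,-0.55,0,0,-1],[0.98,-0.55,0,0,-1]]' && python3 -m inch '[[0.98,-0.55,0,0,-1],[0.98,-0.55,0,0,-1],[0.98,-0.55,0,0,-1],[0.98,-0.55,0,0,-1],[0.98,-0.55,0,0,-1],[0.98,-0.55,0,0,-1],[0.98,-0.55,0,0,-1],[0.98,-0.55,0,0,-1],[0.98,-0.55,0,0,-1],[0.98,-0.55,0,0,-1]]' && python3 -m inch '[[0.98,-0.55,0,0,-1],[0,0,1,0,-1],[0,0,1,0,-1],[0,0,0,0,-1],[0,0,0,0,-1]]'
python3 - <<'E'
from look import *
s=manip.sense();R,p=pose(s);print(p,np.degrees(np.arctan2(R[1,0],R[0,0])),R[:,2],s["q"])
im=manip.get_image("wrist");C=cam("wrist",s)
print(board(im,C,.012,np.array([.587,-.2555])))
print([(d["p"],d["point"]) for d in manip.place_of("wrist","collar_groove")])
print([(d["p"],d["point"]) for d in manip.search_frame("wrist","collar_groove")])
c,sn=np.cos(.1246),np.sin(.1246)
for z in(.057,.012):
  q=np.array([[.587+c*a-sn*b,-.2555+sn*a+c*b,z] for a,b in((-.016,-.016),(.016,-.016),(.016,.016),(-.016,.016))])
  cv2.polylines(im,[np.int32(proj(q,C))],True,(0,255,0) if z>.02 else (0,0,255),1)
cv2.imwrite("pics/w1.png",im)
E
```

```text
t: 2.45
position: [0.3178, -0.4544, 0.2533]
tool_rot: [-0.0, 0.998, 0.063, 0.0]
wrist_force: [0.2, -0.6, -0.2]
width: 0.998
grasp_force: 0.0
t: 3.7
position: [0.4982, -0.3209, 0.2533]
tool_rot: [-0.0, 0.998, 0.063, 0.0]
wrist_force: [0.6, 0.2, 0.2]
width: 1.003
grasp_force: 0.0
t: 4.32
position: [0.5159, -0.3093, 0.2139]
tool_rot: [0.0, 0.998, 0.062, 0.0]
wrist_force: [0.9, -0.5, 0.6]
width: 0.998
grasp_force: 0.0
[ 0.51589044 -0.30928436  0.21388301] 7.129624332138382 [ 6.82170112e-04 -3.90390044e-04 -9.99999691e-01] [-6.10320467e-01  3.74024751e-01  1.50632774e+00  7.46263787e-05
  1.26045740e+00  8.36017827e-01]
(0.5835712280273437, -0.2547515411376953, 188.5040283203125, 139.38328552246094, 7.113368034362793)
[(0.81, [0.5886, -0.2537, 0.042]), (0.63, [0.438, -0.0314, 0.0394])]
[(0.82, [0.4476, -0.0404, 0.011]), (0.56, [0.5958, -0.2574, 0.0155])]
```

View pics/w1.png

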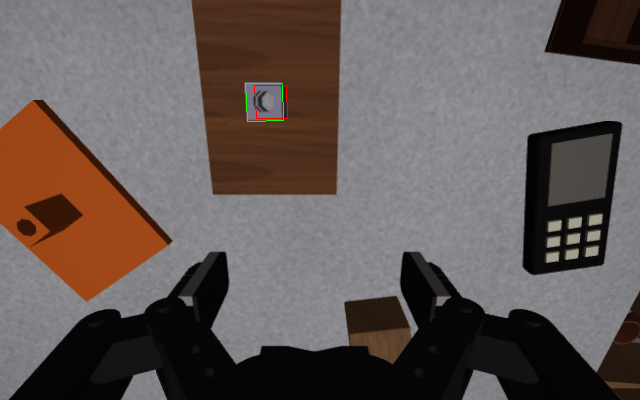

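The overlay sits on the collar at (265,102), so the estimate holds. The tool is still about 90 mm short, so I'll close that and descend partway.

```bash
python3 -m inch '[[0.8,-0.45,0.5,0,-1],[0.8,-0.45,0.5,0,-1],[0.8,-0.45,0.5,0,-1],[0.8,-0.45,0.5,0,-1],[0.66,-0.43,0.5,0,-1],[0,0,0.8,0,-1],[0,0,0.8,0,-1],[0,0,0.8,0,-1],[0,0,0,0,-1],[0,0,0,0,-1]]'
python3 - <<'E'
from look import *
s=manip.sense();R,p=pose(s);print(p,np.degrees(np.arctan2(R[1,0],R[0,0])))
print("left tool units",R.T@(np.array([.587,-.2555,.039])-p)/.02)
im=manip.get_image("wrist");C=cam("wrist",s)
c,sn=np.cos(.1246),np.sin(.1246)
q=np.array([[.587+c*a-sn*b,-.2555+sn*a+c*b,.057] for a,b in((-.016,-.016),(.016,-.016),(.016,.016),(-.016,.016))])
cv2.polylines(im,[np.int32(proj(q,C))],True,(0,255,0),1)
cv2.imwrite("pics/w2.png",im)
E
```

```text
t: 5.72
position: [0.5863, -0.256, 0.1155]
tool_rot: [0.0, 0.998, 0.062, 0.0]
wrist_force: [1.6, -0.1, -0.4]
width: 1.001
grasp_force: 0.0
[ 0.58631222 -0.25598743  0.11546654] 7.077719211699522
left tool units [ 0.03615254 -0.02080107  3.823332  ]
```

View pics/w2.png

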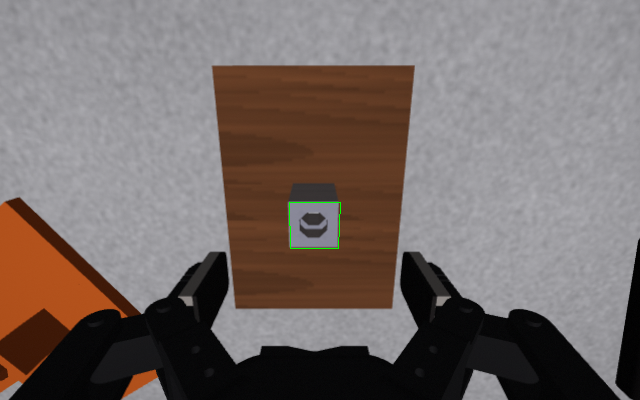

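The overlay matches the collar top at (314,225), centred between the pads. I'll descend and grip.

```bash
python3 -m inch '[[0,0,0.9,0,-1],[0,0,0.9,0,-1],[0,0,0.9,0,-1],[0,0,0.8,0,-1],[0,0,0.32,0,-1],[0,0,0,0,-1],[0,0,0,0,1],[0,0,0,0,1],[0,0,0,0,1],[0,0,0,0,1]]' 45;python3 -m inch '[[0,0,0,0,1],[0,0,0,0,1],[0,0,0,0,1],[0,0,0,0,1],[0,0,0,0,1]]'
```

```text
t: 7.02
position: [0.5867, -0.2555, 0.0396]
tool_rot: [0.0, 0.998, 0.062, 0.001]
wrist_force: [0.9, 0.5, 2.9]
width: 0.371
grasp_force: 46.8
t: 7.65
position: [0.5867, -0.2555, 0.0397]
tool_rot: [0.0, 0.998, 0.062, 0.0]
wrist_force: [-0.5, 1.3, 6.1]
width: 0.369
grasp_force: 46.9
```

```bash
python3 -m inch '[[0,0,-0.3,0,1],[0,0,-0.6,0,1],[0,0,-1,0,1],[0,0,-1,0,1],[0,0,-1,0,1],[0,0,-1,0,1],[0,0,-1,0,1],[0,0,-1,0,1],[0,0,-1,0,1],[0,0,-1,0,1]]';python3 -m inch '[[0,0,-1,0,1],[0,0,-1,0,1],[0,0,0,0,1],[0,0,0,0,1]]'
python3 - <<'E'
from look import *
s=manip.sense();R,p=pose(s);print(p,s["q"],R[:,2],s["wrist_torque"],s["wrist_force"])
th=-np.radians(14.15)
print("left tool xy units",R.T@(np.array([.509,.238,p[2]])-p)/.02, "roll units",(np.arctan2(R[1,0],R[0,0])-th)/.08)
E
```

```text
t: 8.9
position: [0.5858, -0.2554, 0.2177]
tool_rot: [-0.0, 0.998, 0.062, -0.0]
wrist_force: [0.4, 0.4, -3.1]
width: 0.368
grasp_force: 45.9
t: 9.4
position: [0.5857, -0.2552, 0.2562]
tool_rot: [-0.0, 0.998, 0.062, -0.001]
wrist_force: [-0.7, 0.8, -3.3]
width: 0.372
grasp_force: 46.1
[ 0.58567015 -0.25520068  0.2561512 ] [-4.76993725e-01  3.94449867e-01  1.36066468e+00 -8.04426150e-05
  1.38795959e+00  9.69661389e-01] [-1.35242698e-03  6.09887904e-04 -9.99998899e-01] [ 0.04445769 -0.02962795  0.00094084] [-0.66351177  0.79850576 -3.31723508]
left tool xy units [-7.50157490e-01 -2.49449375e+01  2.02243953e-02] roll units 4.63900595206224
```

```bash
python3 -m inch '[[0,-0.5,0,0,1],[-0.03,-1,0,0,1],[-0.03,-1,0,0,1],[-0.03,-1,0,0,1],[-0.03,-1,0,0,1],[-0.03,-1,0,0,1],[-0.03,-1,0,0,1],[-0.03,-1,0,0,1],[-0.03,-1,0,0,1],[-0.03,-1,0,0,1]]';python3 -m inch '[[-0.03,-1,0,0,1],[-0.03,-1,0,0,1],[-0.03,-1,0,0,1],[-0.03,-1,0,0,1],[-0.03,-1,0,0,1],[-0.03,-1,0,0,1],[-0.03,-1,0,0,1],[-0.03,-1,0,0,1],[-0.03,-0.5,0,0,1],[0,0,0,1,1]]'; python3 -m inch '[[0,0,0,1,1],[0,0,0,1,1],[0,0,0,1,1],[0,0,0,0.64,1],[0,0,0,0,1],[0,0,0,0,1]]'
python3 - <<'E'
from look import *
s=manip.sense();R,p=pose(s);th=-np.radians(14.15)
print(p,s["q"][5],"left tool xy units",R.T@(np.array([.509,.238,p[2]])-p)/.02, "roll units",(np.arctan2(R[1,0],R[0,0])-th)/.08)
for c in("scene","top"):
    im=manip.get_image(c);cv2.imwrite(f"pics/{c}1.png",im)
    print(c,[[(round(d["p"],2),np.round(d["point"],3)) for d in manip.place_of(c,q)][:2] for q in("rod_top","stand")])
E
```

```text
t: 10.65
position: [0.5573, -0.0663, 0.2569]
tool_rot: [-0.0, 0.998, 0.062, 0.0]
wrist_force: [-0.6, -0.9, -3.4]
width: 0.372
grasp_force: 46.0
t: 11.9
position: [0.5308, 0.1014, 0.2569]
tool_rot: [0.0, 1.0, 0.022, -0.0]
wrist_force: [-0.1, -0.4, -2.4]
width: 0.371
grasp_force: 46.0
t: 12.65
position: [0.5311, 0.1004, 0.2569]
tool_rot: [0.0, 0.992, -0.123, 0.0]
wrist_force: [-0.2, 0.4, -3.0]
width: 0.368
grasp_force: 46.0
[0.53106603 0.10039965 0.25688855] 1.9258437051657196 left tool xy units [-2.74692177e+00 -6.40361866e+00 -1.10709630e-03] roll units 0.0093755516402734
scene [[(0.82, array([0.511, 0.242, 0.163]))], [(0.81, array([ 0.512,  0.238, -0.002])), (0.21, array([0.723, 0.002, 0.   ]))]]
top [[(0.94, array([0.511, 0.235, 0.158]))], [(0.71, array([ 0.51 ,  0.237, -0.004]))]]
```

Run:
```python
from look import *
out=[]
X=np.array([.509,.238])
for c,(u,v),n in(("scene",(385,250),"scene0"),("top",(256,216),"top0")):
    C=cam(c);im=cv2.imread(f"pics/{n}.png")
    r0,c0=v-30,u-30;k=8
    cr=cv2.resize(im[r0:r0+60,c0:c0+48],None,fx=k,fy=k,interpolation=cv2.INTER_CUBIC)
    def dr(z,rad,col):
        a=np.linspace(0,2*np.pi,40);P=np.c_[X[0]+rad*np.cos(a),X[1]+rad*np.sin(a),np.full(40,z)]
        q=(proj(P,C)-[c0,r0]+.5)*k-.5;cv2.polylines(cr,[np.int32(q)],True,col,1)
    dr(.1625,.003,(0,255,0));dr(.1545,.008,(0,255,255));dr(.012,.008,(0,0,255))
    out.append(cr)
cv2.imwrite("pics/rod.png",np.hstack(out))
```

```text
(no output)
```

View pics/rod.png

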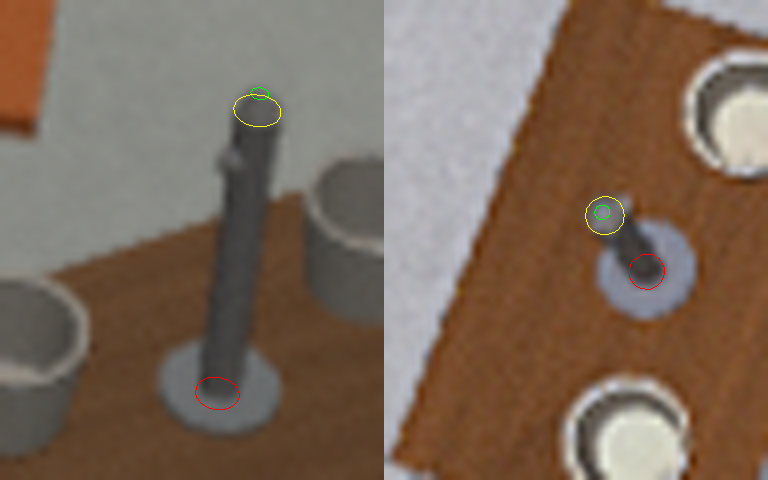

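The overlay matches the rod to about 1 mm in both views. The ball shows roughly 27 mm below the top (left crop, 230,155), which would put the click at TCP z of about 0.133. I'll move over the rod.

```bash
python3 -m inch '[[-0.34,-0.8,0,0,1],[-0.34,-0.8,0,0,1],[-0.34,-0.8,0,0,1],[-0.34,-0.8,0,0,1],[-0.34,-0.8,0,0,1],[-0.34,-0.8,0,0,1],[-0.34,-0.8,0,0,1],[-0.34,-0.8,0,0,1],[0,0,0,0,1],[0,0,0,0,1]]'
python3 - <<'E'
from look import *
s=manip.sense();R,p=pose(s);th=-np.radians(14.15)
print(p,s["q"][5],"left tool xy units",R.T@(np.array([.509,.238,p[2]])-p)/.02, "roll units",(np.arctan2(R[1,0],R[0,0])-th)/.08)
C=cam("scene");im=manip.get_image("scene");C2=cam("top");im2=manip.get_image("top")
out=[]
for C,im in((C,im),(C2,im2)):
    z0=p[2]-.0397;h=[]
    c,sn=np.cos(th),np.sin(th)
    for z in(z0,z0+.012):
        P=[[p[0]+c*a-sn*b,p[1]+sn*a+c*b,z] for a,b in((-.1,-.07),(.1,-.07),(.1,.07),(-.1,.07))]
        q=proj(P,C);cv2.polylines(im,[np.int32(q*16)],True,(0,255,0),1,shift=4)
    u,v=q.mean(0).astype(int);out.append(cv2.resize(im[max(v-70,0):v+70,u-65:u+65],(390,420)))
cv2.imwrite("pics/over.png",np.hstack(out))
E
```

```text
t: 14.2
position: [0.5095, 0.2377, 0.2568]
tool_rot: [0.0, 0.992, -0.123, -0.0]
wrist_force: [-0.5, -0.1, -3.6]
width: 0.37
grasp_force: 46.0
[0.50953538 0.23767472 0.2568089 ] 2.179268473949043 left tool xy units [-2.99299783e-02 -9.23616291e-03 -6.79848532e-06] roll units 0.003953733150672406
```

View pics/over.png

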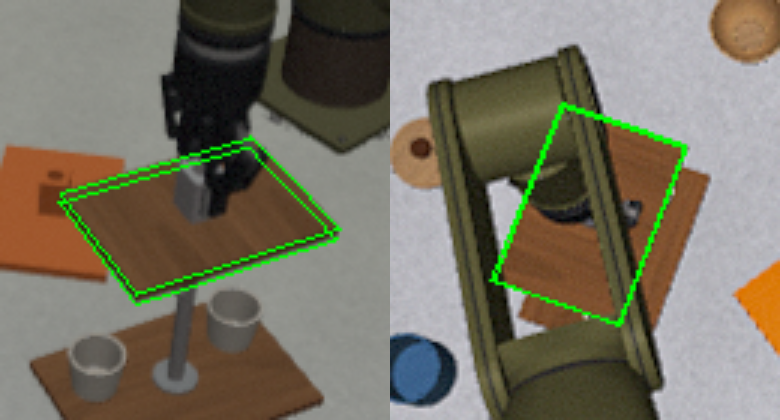

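The tier lies as predicted, level and in line above the rod. I'll descend to just above the bore entry, then feel my way in small steps.

```bash
python3 -m inch '[[0,0,0.6,0,1],[0,0,0.6,0,1],[0,0,0.6,0,1],[0,0,0.6,0,1],[0,0,0.4,0,1],[0,0,0,0,1]]'; for i in 1; do python3 -m inch '[[0,0,0.15,0,1],[0,0,0.15,0,1],[0,0,0,0,1]]';done;  python3 -m inch '[[0,0,0.15,0,1],[0,0,0.15,0,1],[0,0,0,0,1]]'
```

```text
t: 15.05
position: [0.5091, 0.2377, 0.2]
tool_rot: [0.0, 0.992, -0.123, -0.001]
wrist_force: [-0.8, 1.1, -2.6]
width: 0.367
grasp_force: 46.0
t: 15.42
position: [0.5095, 0.2378, 0.1949]
tool_rot: [0.0, 0.992, -0.123, -0.0]
wrist_force: [-0.2, -0.4, -2.7]
width: 0.37
grasp_force: 46.0
t: 15.8
position: [0.5093, 0.2377, 0.1886]
tool_rot: [0.0, 0.992, -0.123, -0.0]
wrist_force: [0.0, -1.1, -3.4]
width: 0.372
grasp_force: 46.0
```

```bash
python3 -m inch '[[0,0,0.15,0,1],[0,0,0.1,0,1],[0,0,0,0,1]]';  python3 -m inch '[[0,0,0.15,0,1],[0,0,0,0,1]]'
```

```text
t: 16.18
position: [0.5094, 0.2378, 0.1837]
tool_rot: [0.0, 0.992, -0.123, -0.0]
wrist_force: [0.3, -0.0, -3.7]
width: 0.371
grasp_force: 46.0
t: 16.42
position: [0.5098, 0.2381, 0.1808]
tool_rot: [-0.0, 0.992, -0.123, 0.0]
wrist_force: [0.4, 0.7, -4.3]
width: 0.369
grasp_force: 46.1
```

```bash
python3 -m inch '[[0,0,0.15,0,1],[0,0,0,0,1]]';  python3 -m inch '[[0,0,0.1,0,1],[0,0,0,0,1]]'
```

```text
t: 16.68
position: [0.5098, 0.2381, 0.1778]
tool_rot: [-0.0, 0.992, -0.123, 0.0]
wrist_force: [1.6, 2.7, -3.6]
width: 0.37
grasp_force: 46.1
t: 16.92
position: [0.5098, 0.2381, 0.1759]
tool_rot: [-0.0, 0.992, -0.123, 0.0]
wrist_force: [0.7, 1.6, -2.8]
width: 0.373
grasp_force: 46.1
```

```bash
for k in 1; do python3 -m inch '[[0,0,0.1,0,1],[0,0,0,0,1]]';  python3 -m inch '[[0,0,0.1,0,1],[0,0,0,0,1]]'; python3 -m inch '[[0,0,0.1,0,1],[0,0,0,0,1]]'; done | grep -E "^pos|^t|force"
```

```text
t: 17.18
position: [0.5098, 0.2381, 0.1739]
tool_rot: [-0.0, 0.992, -0.123, 0.0]
wrist_force: [1.3, 3.5, -3.4]
grasp_force: 46.2
t: 17.42
position: [0.5098, 0.2381, 0.1719]
tool_rot: [-0.0, 0.992, -0.123, 0.0]
wrist_force: [1.3, 4.1, -2.4]
grasp_force: 46.2
t: 17.68
position: [0.5098, 0.2381, 0.1699]
tool_rot: [-0.0, 0.992, -0.123, 0.0]
wrist_force: [2.0, 4.6, -2.1]
grasp_force: 46.3
```

```bash
python3 -m inch '[[0,0,0.1,0,1],[0,0,0,0,1]]'| grep -E "^pos|wrist";  python3 -m inch '[[0,0,0.1,0,1],[0,0,0,0,1]]'| grep -E "^pos|wrist"
```

```text
position: [0.5098, 0.2381, 0.1679]
wrist_force: [2.2, 4.2, -1.5]
position: [0.5099, 0.2381, 0.1659]
wrist_force: [2.5, 5.6, 0.1]
```

A side force is building towards +y, so I'll relieve it with a small shift.

```bash
python3 -m inch '[[0.01,-0.04,0,0,1],[0,0,0,0,1]]'| grep -E "^pos|wrist";  python3 -m inch '[[0,0,0.1,0,1],[0,0,0,0,1]]'| grep -E "^pos|wrist"
```

```text
position: [0.5098, 0.2382, 0.1657]
wrist_force: [1.3, 3.1, -1.2]
position: [0.5103, 0.2381, 0.1639]
wrist_force: [1.9, 1.9, -0.3]
```

```bash
python3 -m inch '[[0,0,0.1,0,1],[0,0,0,0,1]]'| grep -E "^pos|wrist";  python3 -m inch '[[0,0,0.1,0,1],[0,0,0,0,1]]'| grep -E "^pos|wrist"
```

```text
position: [0.511, 0.2385, 0.1626]
wrist_force: [4.1, 0.5, 2.8]
position: [0.511, 0.2385, 0.1603]
wrist_force: [4.3, 1.7, 1.5]
```

```bash
python3 -m inch '[[0,0,0.1,0,1],[0,0,0,0,1]]'| grep -E "^pos|wrist";  python3 -m inch '[[0,0,0.1,0,1],[0,0,0,0,1]]'| grep -E "^pos|wrist"
```

```text
position: [0.511, 0.2385, 0.1576]
wrist_force: [5.2, 1.3, -0.3]
position: [0.511, 0.2385, 0.1555]
wrist_force: [6.2, 1.1, -0.1]
```

The ball passed under the lower rim at TCP z of about 0.163. The click should come near 0.132–0.136.

```bash
python3 -m inch '[[0.03,0,0.1,0,1],[0,0,0.1,0,1],[0,0,0,0,1]]'| grep -E "^pos|wrist";  python3 -m inch '[[0,0,0.1,0,1],[0,0,0.1,0,1],[0,0,0,0,1]]'| grep -E "^pos|wrist"; python3 -m inch '[[0,0,0.1,0,1],[0,0,0.1,0,1],[0,0,0,0,1]]'| grep -E "^pos|wrist"
```

```text
position: [0.511, 0.2385, 0.1516]
wrist_force: [5.7, 1.9, 0.3]
position: [0.511, 0.2385, 0.1474]
wrist_force: [6.0, 2.0, -1.2]
position: [0.511, 0.2385, 0.1435]
wrist_force: [5.1, 2.1, -0.2]
```

```bash
python3 -m inch '[[0,0,0.1,0,1],[0,0,0,0,1]]'| grep -E "^pos|wrist";  python3 -m inch '[[0,0,0.1,0,1],[0,0,0,0,1]]'| grep -E "^pos|wrist"
```

```text
position: [0.511, 0.2385, 0.1414]
wrist_force: [5.3, 1.1, -1.0]
position: [0.511, 0.2385, 0.1394]
wrist_force: [6.1, 2.1, -1.4]
```

```bash
python3 -m inch '[[0,0,0.07,0,1],[0,0,0,0,1]]'| grep -E "^pos|wrist";  python3 -m inch '[[0,0,0.05,0,1],[0,0,0,0,1]]'| grep -E "^pos|wrist"
```

```text
position: [0.511, 0.2385, 0.1382]
wrist_force: [5.4, 2.0, -0.4]
position: [0.511, 0.2385, 0.1369]
wrist_force: [7.0, 2.9, -2.5]
```

```bash
python3 -m inch '[[0,0,0.05,0,1],[0,0,0,0,1]]'| grep -E "^pos|wrist"
```

```text
position: [0.511, 0.2385, 0.1357]
wrist_force: [7.2, 3.5, -3.9]
```

```bash
python3 -m inch '[[0,0,0.05,0,1],[0,0,0,0,1]]'| grep -E "^pos|wrist"
```

```text
position: [0.511, 0.2385, 0.1345]
wrist_force: [6.4, 1.8, -4.8]
```

The pull down is beginning.

```bash
python3 -m inch '[[0,0,0.04,0,1],[0,0,0,0,1]]'| grep -E "^pos|wrist"
```

```text
position: [0.5105, 0.2382, 0.1332]
wrist_force: [6.8, 2.3, -6.9]
```

```bash
python3 -m inch '[[0,0,0.04,0,1],[0,0,0,0,1]]'| grep -E "^pos|wrist"
```

```text
position: [0.5101, 0.2382, 0.1323]
wrist_force: [6.5, 1.9, -7.0]
```

```bash
python3 -m inch '[[0,0,0.04,0,1],[0,0,0,0,1]]'| grep -E "^pos|wrist"
```

```text
position: [0.5101, 0.2382, 0.1317]
wrist_force: [5.9, 2.1, -5.3]
```

```bash
python3 -m inch '[[0,0,0.04,0,1],[0,0,0,0,1]]'| grep -E "^pos|wrist"
```

```text
position: [0.51, 0.2382, 0.1312]
wrist_force: [4.7, 1.6, -3.0]
```

```bash
python3 -m inch '[[0,0,0.03,0,1],[0,0,0,0,1]]'| grep -E "^pos|wrist"
```

```text
position: [0.51, 0.2382, 0.1308]
wrist_force: [5.0, 1.5, -3.3]
```

```bash
python3 -m inch '[[0,0,0.03,0,1],[0,0,0,0,1]]'| grep -E "^pos|wrist"
```

```text
position: [0.51, 0.2382, 0.1306]
wrist_force: [4.8, 2.3, -3.3]
```

```bash
python3 -m inch '[[0,0,0.03,0,1],[0,0,0,0,1]]'| grep -E "^pos|wrist"
```

```text
position: [0.51, 0.2382, 0.1302]
wrist_force: [3.3, 1.1, -2.6]
```

The pull is over and the wrist reads only the tier's weight, so the collar is seated on the click. I'll release and let it settle.

```bash
python3 -m inch '[[0,0,0,0,-0.4],[0,0,0,0,-0.4],[0,0,0,0,-0.6],[0,0,0,0,-0.6],[0,0,0,0,-0.6]]'
python3 - <<'E'
from look import *
im=manip.get_image("scene");cv2.imwrite("pics/rel.png",cv2.resize(im[180:320,310:460],None,fx=4,fy=4,interpolation=cv2.INTER_CUBIC))
print([[(round(d["p"],2),np.round(d["point"],3)) for d in manip.place_of("scene",q)][:3] for q in("tier","collar_groove","cup_a")])
E
```

```text
t: 24.68
position: [0.5105, 0.2384, 0.1305]
tool_rot: [0.0, 0.992, -0.123, -0.0]
wrist_force: [0.6, 0.3, 1.3]
width: 0.796
grasp_force: 0.0
[[(0.75, array([0.513, 0.239, 0.091])), (0.66, array([ 0.436, -0.03 , -0.002]))], [(0.73, array([ 0.436, -0.025,  0.045])), (0.65, array([0.513, 0.238, 0.128]))], [(0.64, array([0.576, 0.194, 0.009]))]]
```

View pics/rel.png

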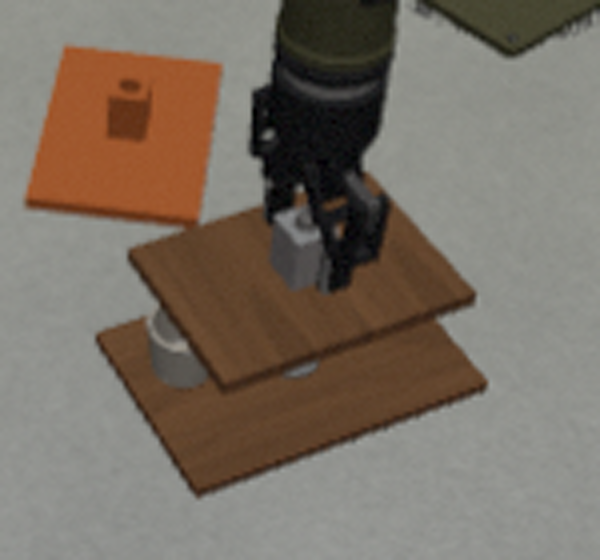

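The tier hangs level on the rod, parallel to the base, at about z 0.09. The fingers are open around the collar. I'll retreat straight up.

```bash
python3 -m inch '[[0,0,-0.3,0,-0.6],[0,0,-0.5,0,-0.6],[0,0,-0.8,0,-0.6],[0,0,-1,0,-0.6],[0,0,-1,0,-0.6],[0,0,-1,0,-0.6],[0,0,-1,0,-0.6],[0,0,-1,0,-0.6],[0,0,0,0,-0.6],[0,0,0,0,-0.6]]'
python3 - <<'E'
from look import *
C=cam("scene");im=manip.get_image("scene")
print([[(round(d["p"],2),np.round(d["point"],3)) for d in manip.place_of("scene",q)][:3] for q in("tier","collar_groove")])
th=-np.radians(14.15);c,sn=np.cos(th),np.sin(th)
for z in(.0905,.1025):
    P=[[.51+c*a-sn*b,.238+sn*a+c*b,z] for a,b in((-.1,-.07),(.1,-.07),(.1,.07),(-.1,.07))]
    cv2.polylines(im,[np.int32(proj(P,C)*16)],True,(0,255,0),1,shift=4)
cv2.imwrite("pics/end.png",cv2.resize(im[180:320,310:460],None,fx=4,fy=4,interpolation=cv2.INTER_CUBIC))
E
```

```text
t: 26.12
position: [0.5102, 0.2383, 0.2625]
tool_rot: [0.0, 0.992, -0.123, -0.0]
wrist_force: [0.1, -0.7, -0.4]
width: 0.8
grasp_force: 0.0
[[(0.64, array([ 0.437, -0.028, -0.   ])), (0.55, array([0.514, 0.236, 0.089]))], [(0.98, array([ 0.438, -0.025,  0.043])), (0.83, array([0.513, 0.237, 0.125])), (0.6, array([ 0.602,  0.484, -0.002]))]]
```

View pics/end.png

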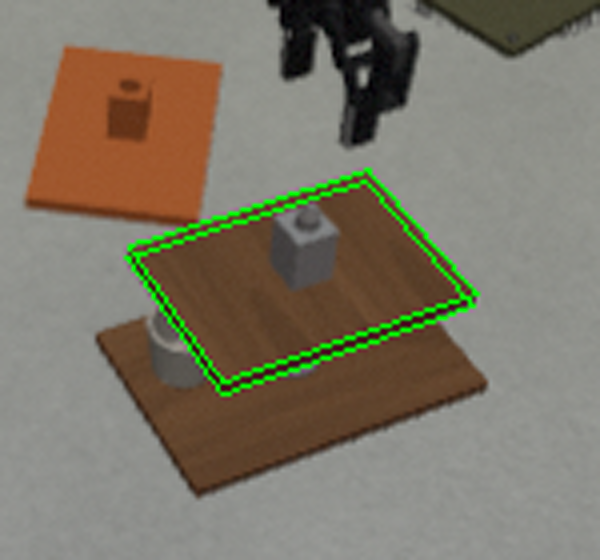

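The tier stayed level and in line at the expected height, with the gripper clear and the cups untouched. I'll hand it in.

```bash
python3 -c "
from plant import manip
print(manip.close_job())"
```

```text
the job is handed in; nothing more can be done
None
```

I handed the job in with the oak tier clicked onto the rod, hanging level and in line with the base, and let go; no verdict came back, but the last picture showed it in place and the visible cup undisturbed.

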